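Read a sample vial in the bench colorimeter

ROBOT

A 6-joint arm with a two-finger parallel gripper is mounted at the origin on the work surface. World frame = base frame: x ahead of the robot, y to its left, z up, the work surface at z = 0. Lengths are in m, angles in rad, forces in N, time in s.
With the tool pointing down it reaches from about 0.35 to 0.925 m from the base axis. Payload 6.4 kg.
Tool frame: the origin (TCP) lies on the front face of the gripper's body, between the roots of the fingers; the fingertips stand 73 mm ahead of it and the grasp point (between the pads) lies 54 mm ahead of it (arm.grasp_offset is the distance from the TCP to the grasp point, in m); z points along the fingers, y is the line along which they close (so a half turn about z gives the same grasp; the last joint's range is limited). The gripper opens to 85 mm and grips with 20 to 120 N. Pads are 22 mm wide; open, the fingers measure 114 mm over their backs; the gripper's body (76 mm by 85 mm) begins 54 mm behind the grasp point. The pads swing forward as they close: fully open they stand 13 mm farther back than shut.
Start: joints at [-1.348, 0.245, 1.558, -0, 1.339, -0.174], TCP at [0.251, -0.6, 0.304] pointing down, gripper open.
Joint ranges: [-3.13, 3.13], [-1.02, 2.26], [0.13, 2.54], [-0.95, 4.09], [0.21, 2.88], [-2.74, 2.74]. Speed limits (rad/s): [2.57, 2.57, 3.14, 3.14, 3.14, 3.14].

INTERFACE

Orientations are given as a unit quaternion [w, x, y, z].
In Python, from bench import arm gives the robot as it stands. The module is installed in compiled form; this text tells all that it offers. Calls block until the motion is done:
- arm.goto(position, orientation): joint-space move of the TCP to a pose.
- arm.line_to(position, ori=None, v=0.15, contact_N=None): straight line of the TCP; ori=None keeps the orientation; v is the mean speed in m/s. With contact_N (N) it stops when the force on the tool has changed by that much, and returns True; else False.
- arm.set_joints(angles): joint-space move.
- arm.set_gripper(opening, strength=None): finger opening in m; strength is the grip in N (None keeps the last); returns when the fingers have stopped.
- arm.wait(seconds).
- arm.ik(position, orientation): joint angles nearest the present ones, or None.
- arm.observe(): the state.
- arm.capture(name): name is "scene" or "top" or "wrist"; returns a dict with "color" (400x640x3 uint8, red, green, blue), "z_map" (400x640 float32, m along the optical axis (not along the pixel's ray), 0 where there is no reading), "fx", "fy", "cx", "cy" (pixels), "R" (3x3) and "t" (3): a world point X has camera coordinates R X + t; the wrist camera has in their place "mount" (4x4, takes a point from camera to tool coordinates, whose origin is the TCP and whose axes are the flange's). Camera axes: x right, y down, z forward; pixel columns grow to the right and rows downward; lengths in m; the calibration is good to about 2 mm. A picture is of the moment at which its call begins: read the wrist's pose just before it.
A pose or a line that the arm cannot do raises arm.Unreachable and nothing moves.
- arm.job_done(): hands the job in; it is judged then, once.
Trained networks look in a picture, given as the dict that the camera call returned (one of the last four; its "shot" number tells which), for a name from the list of things; names that differ only in an ending like _2 or _b are one class to them, and where a whole thing is asked for, a point or a joint stands for the part that bears it (a point fixed in the world has none). Each returns a list of dicts, best first, with "confidence" (0 to 1); they miss things now and then, are a little off and sometimes report something else, mostly with a low value. They report only what shows in the picture. A call takes as long as a camera call. They do not tell look-alikes from the thing itself.
- arm.recognise(picture, thing): "rect" ([centre column, centre row, width, height] in pixels, round what is visible of it).
- arm.outline_of(picture, thing): "mask" (400x640 bool, what is visible of it) and "rect" ([centre column, centre row, width, height] in pixels, round what is visible of it).
- arm.mark_of(picture, thing): "pixel" ([column, row] in pixels: a listed point, or the origin of a listed thing).
The state is a dict: "time": time; "q": joint angles; "joint_velocities": joint speeds; "tau": joint torques, N m; "position": TCP position; "ee_rot": TCP orientation; "wrist_force": force on the tool from outside, world axes, zero at the start; "moment": the same for the moment, N m; "width": finger opening in m; "gripper_force": force on a finger pad.
Only numpy, scipy, OpenCV 4.12 (cv2) and the standard library are available. Lean on these libraries where they do the work, as an engineer would, in place of code of your own. Each camera call takes 0.05 s, during which the arm holds its last target. There are 200 camera calls.

TASK

Take the blue-capped sample vial out of the white rack, lower it all the way down into the round well of the grey-green bench meter before letting go of it, then press the meter's orange spring-loaded read key half way down (about 8 mm of its 16 mm) with the gripper fingers. Do not press the key to its bottom stop at any time, and leave all the other things where they are. Finish while holding: the program ends with the key still held half way down.

Things in the scene. Friction and masses are not known exactly. Their poses are not given: they have to be found in the camera images.
- sample_vial: The sample vial: clear glass tube 24 mm in diameter with a chamfered foot, blue cap 26 mm in diameter and 28 mm high, 90 mm high overall (the cap spans 62 to 90 mm above the foot), about 45 g. Origin at the centre of its foot, z up along the vial. It starts upright in one of the rack's four holes.
- rack: Fixed white block rack, 60 mm (its x) by 235 mm (its y) by 45 mm high; origin at the centre of its underside. Four blind holes in one row along its y axis at -87, -29, 29 and 87 mm, 27 mm in diameter and 35 mm deep, so vials stand 55 mm out of it. One hole is empty, two hold spare vials.
- spare_vial_a: Spare vial in the rack, the same as the sample vial but with a white cap; leave it alone. Origin at the centre of its foot.
- spare_vial_b: Another white-capped spare vial in the rack; leave it alone. Origin at the centre of its foot.
- meter: Fixed grey-green bench meter, 210 mm (its x) by 150 mm (its y) by 85 mm high, flat top; origin at the centre of its underside, z up. The orange key is 55 mm from the centre towards its -x (the side nearest the robot), the well 45 mm towards its +x.
- well_floor (a point): Centre of the floor of the meter's well: a blind round hole, 27 mm in diameter, 50 mm deep, with a 2 mm chamfer at its mouth, straight down from the meter's top. A vial resting on it stands 40 mm out of the meter.
- well_mouth (a point): Centre of the mouth of the well, level with the meter's top, 85 mm above the table.
- key (a joint): Travel of the read key straight down: 0 up, 0.008 m half way, 0.016 m at the bottom stop. A spring pushes it up: about 2.5 N to start it moving, 6 N at half way, 9.5 N just before the bottom stop; it springs back when let go.
- key_top (a point): Centre of the top face of the read key's flat round orange cap, 36 mm in diameter and 6 mm thick. The face is 24 mm above the meter's top when the key is up and moves down with it.
- tin_blue: Loose metal tin with a blue lid, 100 mm in diameter, 122 mm high; origin at the centre of its underside. Leave it alone.
- tin_open: Loose open empty metal tin, 90 mm in diameter, 100 mm high; origin at the centre of its underside. Leave it alone.
- handheld_a: Loose grey-green handheld meter lying flat, about 85 by 220 by 43 mm (long along its y); origin at the centre of its underside. Leave it alone.
- marker: Marker pen with a blue cap lying on the table, 120 mm long along its x, 15 mm thick; origin under its middle. Leave it alone.
- pipette: Violet and white hand pipette lying on the table, about 250 mm long along its x, 33 mm high; origin under its middle. Leave it alone.
Mind the look-alikes: they are no part of the job. Leave any pink look-alike of the sample_vial alone.

How it is judged:
On the way, in this order (a step that is already met when the one before it is completed fails the run):
1. the gripped sample vial is lowered into the well, its foot within 20 mm of the well's floor (contact force between the fingers and sample_vial above 0.5 N and horizontal distance between sample_vial and well_floor below 0.006 m and z of sample_vial in the frame of well_floor below 0.02 m), for 0.04 s.
2. the sample vial stands on the well's floor, let go, with the read key up (horizontal distance between sample_vial and well_floor below 0.006 m and z of sample_vial in the frame of well_floor below 0.006 m and angle between sample_vial's own z axis and vertical below 0.12 rad and contact force between the fingers and sample_vial below 0.1 N and value of joint key below 0.003 m), for 0.2 s.
At the end, for the whole second after the job is handed in: The sample vial stands released on the floor of the well (within 6 mm of it in height and sideways, upright within 0.12 rad), and the gripper fingers still hold the read key, steady, 5 to 11 mm down, pushing it with more than 2 N (horizontal distance between sample_vial and well_floor below 0.006 m and z of sample_vial in the frame of well_floor below 0.006 m and angle between sample_vial's own z axis and vertical below 0.12 rad and contact force between the fingers and sample_vial below 0.1 N and value of joint key between 0.005 and 0.011 m and velocity of joint key between -0.005 and 0.005 m/s and contact force between the fingers and key above 2 N and linear speed of sample_vial below 0.02 m/s); the arm keeps its last pose, push and grip.
It fails at once if the read key is pressed to its bottom stop (14.5 mm or more) (value of joint key above 0.0145 m).
It fails at once if another thing is disturbed (moved more than 30 mm) (distance of any of spare_vial_a, spare_vial_b, tin_blue, tin_open, handheld_a, marker, pipette from where it was at the start of the episode above 0.03 m).
It also fails if it takes over 48 s, if anything falls off the work surface, if the arm or the gripper's body presses on something with over 40 N, if the wrist force passes 120 N, or if a joint passes its speed limit or range.

## Working session

There is one attempt and no reset: what is moved stays moved. The work goes in short steps, each a Python script; the robot and the scene stay as the last script left them, time stands still between calls to the robot, and variables do not carry over. Pictures are saved under pics/ and viewed, at most 10 in all, crops included, and the job is handed in when it is done.

```bash
mkdir -p pics; python3 - <<'E'
from bench import arm
import cv2,numpy as np,pickle
ims=[]
for n in("scene","top"):
    p=arm.capture(n);ims.append(p)
    cv2.imwrite(f"pics/{n}0.png",p["color"][:,:,::-1])
    for th in("sample_vial","rack","meter","key_top","well_mouth","well_floor"):
        try:
            r=arm.mark_of(p,th)
            for d in r[:4]:
                u,v=map(int,np.round(d["pixel"]));z=p["z_map"][v,u]
                X=np.array([(d["pixel"][0]-p["cx"])/p["fx"]*z,(d["pixel"][1]-p["cy"])/p["fy"]*z,z])
                print(n,th,np.round(d["pixel"],1),round(d["confidence"],2),np.round(p["R"].T@(X-p["t"]),4))
        except Exception as e: print(n,th,e)
    print(np.round(-p["R"].T@p["t"],3),p["fx"])
o=arm.observe();print(o["time"],o["ee_rot"],o["width"])
pickle.dump(ims,open("im.pkl","wb"))
E
```

```text
scene sample_vial [217.1 275.8] 0.77 [ 0.5564 -0.3157  0.0425]
scene sample_vial [244.7 253.8] 0.64 [ 0.5454 -0.2113  0.0418]
scene sample_vial [182.9 276.2] 0.59 [ 1.2073 -0.6922  0.7562]
scene sample_vial [226.2 312. ] 0.52 [ 0.6486 -0.364   0.0156]
scene rack [223.5 271.3] 0.79 [ 0.5512 -0.2915  0.0373]
scene meter [322.6 219.7] 0.63 [0.6487 0.0099 0.0863]
scene key_top [309.2 187.5] 0.45 [0.5225 0.0944 0.1091]
scene well_mouth [334.3 204.6] 0.63 [0.6211 0.1033 0.0802]
scene well_floor [330.8 219.3] 0.75 [0.6662 0.0273 0.0864]
[ 1.207 -0.692  0.756] 373.0345209850738
top sample_vial [443.6 209.5] 0.62 [ 0.5241 -0.2882  0.0824]
top sample_vial [402.3 220.3] 0.49 [ 0.5001 -0.1821  0.043 ]
top sample_vial [460.1 169.4] 0.45 [ 0.6374 -0.3473  0.0544]
top rack [429.7 214.3] 0.91 [ 0.5149 -0.2586  0.0443]
top meter [303.3 197.6] 0.55 [0.5655 0.0895 0.0802]
top key_top [294.8 214. ] 0.44 [0.5196 0.1119 0.1043]
top key_top [430.9 214.3] 0.15 [ 0.5147 -0.2617  0.0455]
top well_mouth [305.4 177.5] 0.71 [0.6278 0.0843 0.0339]
top well_floor [302.9 178.7] 0.63 [0.6243 0.0914 0.0354]
top well_floor [304.7 197.8] 0.54 [0.5642 0.0855 0.0859]
top well_floor [430.8 213.2] 0.22 [ 0.5181 -0.2623  0.042 ]
[0.415 0.04  1.367] 478.5360706946442
0.7 [ 2.77958852e-05  9.80385662e-01  1.97088693e-01 -1.10689990e-05] 0.08517793938602596
```

View pics/scene0.png

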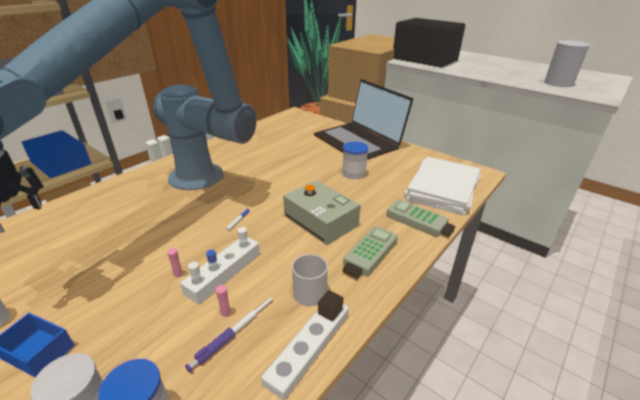

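View pics/top0.png

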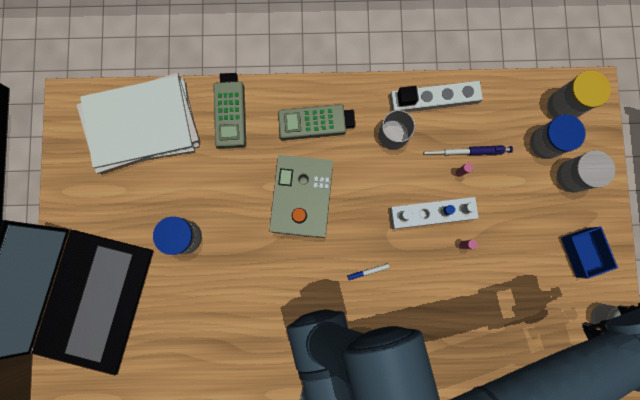

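The pictures show the blue-capped vial in the rack at (449,210) in the top view and (212,257) in the scene view, with white spares at (405,215) and (468,208). The pink look-alikes stand outside the rack. The meter's key is at (299,215) and its well at (303,180), both in the top view.

Next I measure these by segmenting colour on known height planes.

```bash
cat > h.py <<'E'
import numpy as np,cv2
def ray(p,px,h,R=None,t=None):
    R=p["R"] if R is None else R; t=p["t"] if t is None else t
    c=-R.T@t; d=R.T@np.array([(px[0]-p["cx"])/p["fx"],(px[1]-p["cy"])/p["fy"],1]); return c+d*(h-c[2])/d[2]
def wpose(arm,o,p):
    from scipy.spatial.transform import Rotation as Ro
    q=o["ee_rot"]; T=np.eye(4);T[:3,:3]=Ro.from_quat([q[1],q[2],q[3],q[0]]).as_matrix();T[:3,3]=o["position"]
    W=T@p["mount"]; return W[:3,:3].T,-W[:3,:3].T@W[:3,3]
def blob(m,box,k=1):
    mm=np.zeros(m.shape,np.uint8);x0,y0,x1,y1=box;mm[y0:y1,x0:x1]=m[y0:y1,x0:x1]
    n,l,s,c=cv2.connectedComponentsWithStats(mm);i=1+s[1:,4].argmax();return c[i],s[i]
E
python3 - <<'E'
import pickle;from h import *
ims=pickle.load(open("im.pkl","rb"));p=ims[1]
hsv=cv2.cvtColor(p["color"],cv2.COLOR_RGB2HSV).astype(int);H,S,V=hsv[...,0],hsv[...,1],hsv[...,2]
def world(p):
    v,u=np.mgrid[:400,:640];z=p["z_map"];X=np.stack([(u-p["cx"])/p["fx"]*z,(v-p["cy"])/p["fy"]*z,z],-1)
    return (X-p["t"])@p["R"]
W=world(p)
c,s=blob((H>105)&(H<130)&(S>150),(435,198,460,222));print("cap",c,s,ray(p,c,.1))
c,s=blob((H<16)&(S>180),(285,200,315,228));print("key",c,s,ray(p,c,.109))
c,s=blob(V<70,(295,170,311,190));print("well",c,s,ray(p,c,.085))
for nm,box,h in(("meter",(260,145,345,245),.085),("rack",(380,190,485,235),.045)):
    m=(abs(W[...,2]-h)<.012).astype(np.uint8);x0,y0,x1,y1=box
    mm=np.zeros_like(m);mm[y0:y1,x0:x1]=m[y0:y1,x0:x1]
    mm=cv2.morphologyEx(mm,cv2.MORPH_OPEN,np.ones((3,3)))
    pts=np.argwhere(mm)[:,::-1]
    P=np.array([ray(p,q,h)[:2] for q in pts],np.float32);print(nm,cv2.minAreaRect(P*1000))
E
```

```text
cap [448.84       209.37333333] [444 205  11   9  75] [ 0.52262449 -0.29765277  0.1       ]
key [298.63829787 214.79432624] [292 209  14  13 141] [0.51686373 0.10153823 0.109     ]
well [302.75862069 176.17241379] [299 174   9   6  29] [0.62345301 0.08972312 0.085     ]
meter ((571.6900634765625, 94.76970672607422), (149.8516387939453, 210.20957946777344), 82.78691864013672)
rack ((519.8663940429688, -272.04559326171875), (60.30949401855469, 235.9890899658203), 5.507641792297363)
```

```bash
cat >> h.py <<'E'
def quat(deg):
    a=np.radians(deg)/2; return [0.0,np.cos(a),np.sin(a),0.0]
E
python3 - <<'E'
from bench import arm
from h import *
for a in(5.5,95.5,-84.5): 
    for P in([.5225,-.299,.26],[.616,.089,.25],[.517,.102,.2]): 
        q=arm.ik(P,quat(a));print(a,None if q is None else np.round(q,2))
a=min((95.5,-84.5),key=lambda a:abs(arm.ik([.5225,-.299,.26],quat(a))[5]))
arm.goto([.5225,-.299,.26],quat(a))
o=arm.observe();p=arm.capture("wrist");print(a,np.round(o["position"],4),o["time"],np.round(p["mount"],3))
cv2.imwrite("pics/w1.png",p["color"][:,:,::-1])
R,t=wpose(arm,o,p)
hsv=cv2.cvtColor(p["color"],cv2.COLOR_RGB2HSV).astype(int);H,S,V=hsv[...,0],hsv[...,1],hsv[...,2]
m=((H>105)&(H<130)&(S>120)).astype(np.uint8)
c,s=blob(m,(0,0,640,400));z=p["z_map"][int(c[1]),int(c[0])];print(c,s,z,ray(p,c,.1,R,t))
X=np.array([(c[0]-p["cx"])/p["fx"]*z,(c[1]-p["cy"])/p["fy"]*z,z]);print(R.T@(X-t))
E
```

```text
5.5 [-0.71  0.18  1.72 -0.    1.24  0.77]
5.5 [-0.04  0.23  1.67 -0.    1.23  1.44]
5.5 [-0.02  0.08  1.95 -0.    1.11  1.45]
95.5 [-0.71  0.18  1.72 -0.    1.24 -0.8 ]
95.5 [-0.04  0.23  1.67 -0.    1.23 -0.13]
95.5 [-0.02  0.08  1.95 -0.    1.11 -0.12]
-84.5 [-0.71  0.18  1.72 -0.    1.24  2.34]
-84.5 None
-84.5 None
95.5 [ 0.5222 -0.3     0.2602] 2.2083 [[ 0.    -0.964 -0.266  0.068]
 [ 1.     0.    -0.     0.001]
 [ 0.    -0.266  0.964 -0.07 ]
 [ 0.     0.     0.     1.   ]]Traceback (most recent call last):
  File "<stdin>", line 13, in <module>
  File "h.py", line 11, in blob
    n,l,s,c=cv2.connectedComponentsWithStats(mm);i=1+s[1:,4].argmax();return c[i],s[i]
                                                     ~~~~~~~~~~~~~~^^
ValueError: attempt to get argmax of an empty sequence
```

View pics/w1.png

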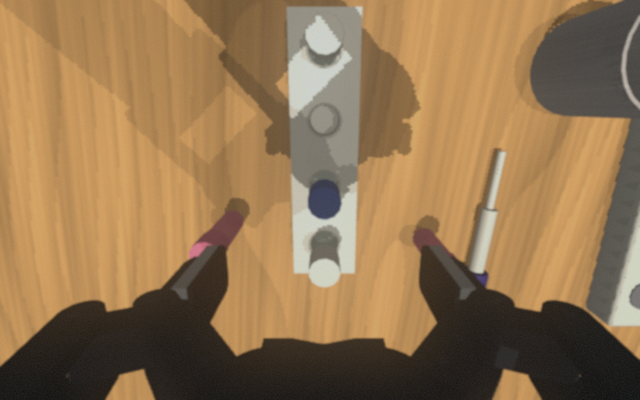

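The blue cap sits in shadow at (324,198), with its lower half being the top face. The pink look-alikes at (212,240) and (425,237) are outside the fingers' path. I'll measure the cap's top face by depth.

```bash
cat >> h.py <<'E'
def world(p,R,t):
    v,u=np.mgrid[:400,:640];z=p["z_map"];X=np.stack([(u-p["cx"])/p["fx"]*z,(v-p["cy"])/p["fy"]*z,z],-1)
    return (X-t)@R
E
python3 - <<'E'
from bench import arm
from h import *
def look(box,h,tol=.006):
    o=arm.observe();p=arm.capture("wrist");R,t=wpose(arm,o,p);W=world(p,R,t)
    m=(abs(W[...,2]-h)<tol).astype(np.uint8);c,s=blob(m,box)
    mm=np.zeros_like(m);x0,y0,x1,y1=s[0],s[1],s[0]+s[2],s[1]+s[3];mm[y0:y1,x0:x1]=m[y0:y1,x0:x1]
    P=W[mm>0][:,:2];(cx,cy),r=cv2.minEnclosingCircle((P*1000).astype(np.float32))
    print("cap",s,cx,cy,r,np.median(W[mm>0][:,2]),"mean",ray(p,c,h,R,t)); return p
p=look((300,170,350,225),.1)
look((300,170,350,225),.1,.004)
look((300,235,350,295),.1)
print("fx",p["fx"],p["cx"],p["cy"])
E
```

```text
cap [308 185  34  35 903] 524.1019287109375 -301.77081298828125 13.037582397460938 0.09948922323087762 mean [ 0.52394999 -0.30074581  0.1       ]
cap [308 186  34  34 885] 523.8207397460938 -301.9019470214844 13.00377368927002 0.0995332840555778 mean [ 0.52394795 -0.3010816   0.1       ]
cap [309 255  32  33 799] 529.78369140625 -359.31781005859375 13.219691276550293 0.09948526117670028 mean [ 0.52939563 -0.35775614  0.1       ]
fx 321.1758979466039 323.16439795820725 195.36690363246265
```

```bash
python3 - <<'E'
from bench import arm
from h import *
q=quat(95.5)
arm.set_gripper(.06)
arm.line_to([.5239,-.3012,.141],q,v=.12)
print(arm.observe()["position"])
arm.set_gripper(.0,40)
o=arm.observe();print(o["width"],o["gripper_force"],o["position"])
arm.line_to([.5239,-.3012,.27],v=.15)
o=arm.observe();print(o["width"],o["gripper_force"],o["wrist_force"])
arm.goto([.616,.02,.27],q); arm.wait(.2)
o=arm.observe();p=arm.capture("wrist");R,t=wpose(arm,o,p);W=world(p,R,t)
print(o["time"],o["position"],o["width"])
cv2.imwrite("pics/w2.png",p["color"][:,:,::-1])
np.savez("w2.npz",W=W,R=R,t=t,K=[p["fx"],p["cx"],p["cy"]],c=p["color"])
P=W.reshape(-1,3);P=P[(abs(P[:,2]-.085)<.006)]
print(P.min(0),P.max(0),np.median(P[:,2]))
E
```

```text
[ 0.52439843 -0.30162063  0.14198646]
0.02507233061683936 39.121527671813965 [ 0.52411201 -0.30153082  0.14181972]
0.024438731447151592 39.35943782329559 [-0.36452836  0.92018696 -0.71590475]
6.8083 [0.61605169 0.01880748 0.2700032 ] 0.025207043286783457
[ 0.45944416 -0.17775513  0.07901015] [0.73280716 0.16233968 0.09093843] 0.08469756882722151
```

View pics/w2.png

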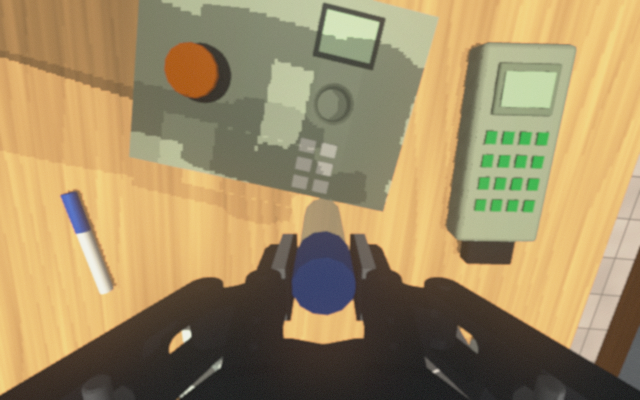

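The vial is held, with its cap at (323,272). The well shows clearly at (333,103) and the key at (191,70). Now I measure the well's mouth and the held vial.

```bash
python3 - <<'E'
from h import *
d=np.load("w2.npz");W=d["W"];R,t=d["R"],d["t"];fx,cx,cy=d["K"];p=dict(fx=fx,fy=fx,cx=cx,cy=cy)
for tol in(.0025,.004,.006):
    m=(W[...,2]<.085-tol).astype(np.uint8)
    c,s=blob(m,(308,78,360,130));P=np.array([ray(p,(u,v),.085,R,t)[:2]*1000 for u in range(s[0],s[0]+s[2]) for v in range(s[1],s[1]+s[3]) if m[v,u]],np.float32)
    print("well",tol,s,cv2.minEnclosingCircle(P),P.mean(0))
m=(W[...,2]>.102).astype(np.uint8);c,s=blob(m,(150,30,225,110));print("key",ray(p,c,.109,R,t),s,np.median(W[40:90,170:210,2]))
g=cv2.cvtColor(d["c"],cv2.COLOR_RGB2GRAY)[75:135,300:365]
cs=cv2.HoughCircles(cv2.resize(g,None,fx=4,fy=4,interpolation=2),cv2.HOUGH_GRADIENT,1,20,param1=60,param2=15,minRadius=40,maxRadius=100)
for c in ([] if cs is None else cs[0][:4]): print("hough",c,ray(p,((c[0]+.5)/4-.5+300,(c[1]+.5)/4-.5+75),.085,R,t))
m=(W[...,2]>.21).astype(np.uint8)&(d["c"][...,2]>d["c"][...,0]+30.)
zt=np.median(W[265:285,310:335,2]);print("cap top z",zt)
m=(abs(W[...,2]-zt)<.006).astype(np.uint8);c,s=blob(m,(293,232,356,315));print("cap",s,ray(p,c,zt,R,t))
M=(abs(W[...,2]-.085)<.006).astype(np.uint8);c,s=blob(M,(125,0,445,215));
E
```

```text
well 0.0025 [ 315   85   37   38 1009] ((618.0094604492188, 88.56939697265625), 14.306645393371582) [617.9018   89.02992]
well 0.004 [316  86  35  36 970] ((617.908447265625, 88.935546875), 13.18940544128418) [617.95325  89.09562]
well 0.006 [316  87  35  35 956] ((617.828125, 88.96517181396484), 13.113777160644531) [617.8821   89.06294]
key [0.519923   0.10180596 0.109     ] [ 165   42   55   56 2378] 0.10850190378769833
cap top z 0.2278086059787897
cap [ 293  250   63   65 3307] [0.6170723  0.02042265 0.22780861]
```

```bash
python3 - <<'E'
from bench import arm
from h import *
T=np.array([.6174,.0879])
arm.line_to([*T,.235],v=.12);arm.wait(.2)
e=T-arm.observe()["position"][:2];print("err",e)
T=T+e
arm.line_to([*T,.225],v=.05);arm.wait(.1)
o=arm.observe();print(o["position"],o["wrist_force"])
hit=arm.line_to([*T,.2],v=.03,contact_N=6)
o=arm.observe();print(hit,o["position"],o["wrist_force"],o["width"],o["time"])
if not hit:
    hit=arm.line_to([*T,.1645],v=.04,contact_N=6)
    o=arm.observe();print(hit,o["position"],o["wrist_force"],o["width"],o["time"])
E
```

```text
err [-0.00030522  0.00062705]
[0.61710053 0.08850618 0.22490899] [-0.08122156  0.11964861 -0.1062205 ]
False [0.61724329 0.08853899 0.20022498] [ 0.19762454 -0.16443573 -0.49702924] 0.024668037033719233 9.275
True [0.61679754 0.08853666 0.16682721] [-0.224801    0.53748904  3.68078491] 0.024784932300035506 10.0417
```

```bash
python3 - <<'E'
from bench import arm
from h import *
q=quat(95.5)
arm.set_gripper(.05);arm.wait(.3)
o=arm.observe();x,y=o["position"][:2]
arm.line_to([x,y,.26],v=.12)
arm.set_gripper(0,40)
arm.goto([.5185,.1015,.22],q);arm.wait(.2)
p=arm.capture("scene");R,t=p["R"],p["t"]
cv2.imwrite("pics/s2.png",cv2.resize(p["color"][140:260,240:400,::-1],None,fx=4,fy=4))
o=arm.observe();print(o["position"],o["wrist_force"],o["width"],o["time"])
E
```

```text
[0.51973256 0.10128321 0.22086834] [0.39567142 0.31028167 0.90634146] -0.00034557599412240054 12.925
```

View pics/s2.png

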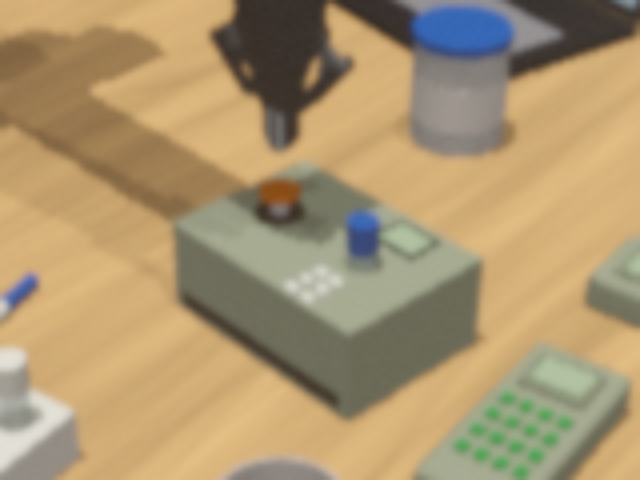

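The crop shows the vial seated upright in the well at (362,237), with the shut fingers right above the orange key at (279,190). I'll press now.

```bash
python3 - <<'E'
from bench import arm
from h import *
S=lambda:(lambda o:(np.round(o["position"],4),np.round(o["wrist_force"],2),round(o["time"],2)))(arm.observe())
arm.line_to([.5185,.1015,.19],v=.05);arm.wait(.3);print(S())
f0=arm.observe()["wrist_force"][2]
hit=arm.line_to([.5185,.1015,.176],v=.01,contact_N=2)
print(hit,S());arm.wait(.2);print(S(),f0)
E
```

```text
(array([0.5186, 0.1015, 0.1903]), array([-0.27,  1.02,  0.32]), 13.97)
True (array([0.5185, 0.1015, 0.1809]), array([ 0.38, -0.12,  4.28]), 14.88)
(array([0.5184, 0.1015, 0.1809]), array([ 0.53, -0.04,  2.96]), 15.07) 0.3233017676379464
```

```bash
python3 - <<'E'
from bench import arm
import numpy as np
for z in(.178,.1755,.1737):
    arm.line_to([.5185,.1015,z],v=.01);arm.wait(.4)
    f=[];
    for _ in range(8): arm.wait(.03);o=arm.observe();f.append(o["wrist_force"][2])
    print(z,np.round(o["position"],4),np.mean(f),np.std(f),o["time"])
p=arm.capture("top");z=p["z_map"]
E
```

```text
0.178 [0.5186 0.1015 0.1781] 4.233809035402627 0.30391529270681644 16.1417
0.1755 [0.5186 0.1015 0.1756] 5.223370347278568 0.47422916600842707 17.2083
0.1737 [0.5186 0.1015 0.1739] 6.331744165281121 0.3818656012254686 18.2083
```

```bash
python3 -c "
from bench import arm
print(arm.job_done())"
```

```text
the job is handed in; nothing more can be done
None
```

I handed the job in with the sample vial released on the well floor and the read key held about 8 mm down at roughly 6 N, estimated from fingertip height and wrist force; the hand-in returned no verdict.

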